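# Take a stacked pellet die apart into its dishes

### The job

The four steel parts of the pellet die stand stacked on the lab bench. Take the stack apart and stand each part upright, flat on the floor of the dish of its own size: the widest part in the widest dish, and so on down to the narrowest part in the narrowest dish. Set the polished parts down gently without dropping any, and do not disturb the glass vial or the beaker.

Things in the scene. Friction and masses are not known exactly. Their poses are not given: they have to be found in the camera images.
- base_mid (a point): base of the pellet die: plain steel round, of the four the widest and lowest; upright cylinder 62 mm across, 22 mm high, stands on the bench at the start. The point is its centre, on its axis half-way up; z is its axis
- base_dish: dish for the base: round grey plastic dish with a dark rubber floor, fixed to the bench; 84 mm across inside, 92 mm outside, floor 3 mm and rim 8 mm above the bench. Origin: centre of its underside, on the bench; z up
- sleeve_mid (a point): sleeve of the pellet die: plain steel round, of the four the second widest, tallest, with two turned grooves; upright cylinder 50 mm across, 34 mm high, rests loose on top of the base at the start. The point is its centre, on its axis half-way up; z is its axis
- sleeve_dish: dish for the sleeve: round grey plastic dish with a dark rubber floor, fixed to the bench; 72 mm across inside, 80 mm outside, floor 3 mm and rim 8 mm above the bench. Origin: centre of its underside, on the bench; z up
- spacer_mid (a point): spacer of the pellet die: plain steel round, of the four the third widest; upright cylinder 39 mm across, 20 mm high, rests loose on top of the sleeve at the start. The point is its centre, on its axis half-way up; z is its axis
- spacer_dish: dish for the spacer: round grey plastic dish with a dark rubber floor, fixed to the bench; 61 mm across inside, 69 mm outside, floor 3 mm and rim 8 mm above the bench. Origin: centre of its underside, on the bench; z up
- plunger_mid (a point): plunger of the pellet die: plain steel round, of the four the narrowest and topmost, a groove near its top and a dark dot on top; upright cylinder 28 mm across, 28 mm high, rests loose on top of the spacer at the start. The point is its centre, on its axis half-way up; z is its axis
- plunger_dish: dish for the plunger: round grey plastic dish with a dark rubber floor, fixed to the bench; 50 mm across inside, 58 mm outside, floor 3 mm and rim 8 mm above the bench. Origin: centre of its underside, on the bench; z up
- vial_mid (a point): small capped amber glass vial, 26 mm across, 50 mm high, standing loose on the bench; the point is on its axis 25 mm above its underside; leave it alone
- beaker_mid (a point): small clear glass beaker, 40 mm across, 52 mm high, standing loose on the bench; the point is on its axis 26 mm above its underside; leave it alone

How it is judged:
At the end, for the whole second after the job is handed in: Each of the four parts stands upright (within 0.12 rad) and at rest in its own dish: its axis within 12.5 mm of the dish's centre and its underside within 3 mm of the dish's floor (horizontal distance between base_mid and base_dish below 0.0125 m and z of base_mid in the frame of base_dish between 0.011 and 0.017 m and angle between each of base_mid, sleeve_mid, spacer_mid, plunger_mid's own z axis and vertical below 0.12 rad and linear speed of each of base, sleeve, spacer, plunger below 0.02 m/s and horizontal distance between sleeve_mid and sleeve_dish below 0.0125 m and z of sleeve_mid in the frame of sleeve_dish between 0.017 and 0.023 m and horizontal distance between spacer_mid and spacer_dish below 0.0125 m and z of spacer_mid in the frame of spacer_dish between 0.01 and 0.016 m and horizontal distance between plunger_mid and plunger_dish below 0.0125 m and z of plunger_mid in the frame of plunger_dish between 0.014 and 0.02 m); the robot touches nothing.
It fails at once if a part of the die was dropped or fell (moving faster than 0.8 m/s while not held) ((linear speed of base above 0.8 m/s and contact force between base and the fingers below 0.05 N) or (linear speed of sleeve above 0.8 m/s and contact force between sleeve and the fingers below 0.05 N) or (linear speed of spacer above 0.8 m/s and contact force between spacer and the fingers below 0.05 N) or (linear speed of plunger above 0.8 m/s and contact force between plunger and the fingers below 0.05 N)).
It fails at once if the glass vial was disturbed (its centre moved more than 20 mm or it leaned more than 0.35 rad) (distance of vial_mid from where it was at the start of the episode above 0.02 m or angle between vial_mid's own z axis and vertical above 0.35 rad).
It fails at once if the glass beaker was disturbed (its centre moved more than 20 mm or it leaned more than 0.35 rad) (distance of beaker_mid from where it was at the start of the episode above 0.02 m or angle between beaker_mid's own z axis and vertical above 0.35 rad).
It also fails if it takes over 131 s, if anything falls off the work surface, if the arm or the gripper's body presses on something with over 40 N, if the wrist force passes 120 N, or if a joint passes its speed limit or range.

### The arm

A 7-joint arm with a two-finger parallel gripper is mounted at the origin on the work surface. World frame = base frame: x ahead of the robot, y to its left, z up, the work surface at z = 0. Lengths are in m, angles in rad, forces in N, time in s.
With the tool pointing down it reaches from about 0.425 to 0.875 m from the base axis. Payload 4.7 kg.
Tool frame: the origin (TCP) lies on the centre line of the jaws, within the pads' length; the fingertips stand ahead of it and the grasp point (between the pads) lies 2 mm behind it (nose_length is the z of the fingertips in the tool frame, in m); z points along the fingers, y is the line along which they close (so a half turn about z gives the same grasp; the last joint's range is limited). The gripper opens to 87 mm and grips with 3 to 60 N. Pads are 19 mm wide; open, the fingers measure 117 mm over their backs; the gripper's body (75 mm by 190 mm) begins 51 mm behind the grasp point.
Start: joints at [1.331, 0.321, -0.07, 1.45, 0.023, 1.371, -0.057], TCP at [0.163, -0.629, 0.24] pointing down, gripper open.
Joint ranges: [-2.86, 2.86], [-0.3, 2.09], [-1.38, 1.24], [0.06, 2.45], [-1.56, 4.7], [0.09, 2.05], [-2.69, 2.69]. Speed limits (rad/s): [2.57, 2.57, 3.14, 3.14, 3.14, 3.14, 3.14].

### API

Orientations are given as a rotation vector (axis times angle).
In Python, from bench import * gives the robot as it stands.
- The arm moves only by the tool send_rows, never from a script. Its arguments are lists of equal length, an entry for each row: "xyz": the shift along the tool's x, y, z in mm, a list of three; "dr": the turn, a rotation vector about the tool's x, y, z in rad, a list of three. A call has exactly 10 rows; each row is the pose to reach, as a shift and turn from the pose commanded when the call began, along the tool's axes at that moment; what a row does not reach only later rows make up. A row lasts 1/12 s, in which the tool goes at most 41.7 mm and 7.16 degrees, less where a joint would pass 70% of its speed; a pose out of reach is approached as far as the arm can. A call with a gripper value outside its range is refused whole. "jaw" is the finger opening in mm, from 0 to 87, set as the call begins (left out, the last holds). The fingers move at their own pace and stop on an object; "grip_force" is the grip in N (left out, the last holds). Time passes only in rows, so rows that repeat a pose let the fingers close, or fill a call up. It gives the time, the measured TCP pose, the force, the opening and the grip force at its end, in the units of the state.
- get_state(): the state, without advancing time (a new reading comes with each control period).
- get_image(name): name is "side" or "top"; returns the picture (480x640x3 uint8, red, green, blue); there is no depth.
- calibration(name): a dict with "vfov" (degrees; the focal length in pixels is half the picture's height over the tangent of half this angle, whatever the lens; pixels are square), "cx", "cy" (the principal point, pixels), "rvec" (rotation vector, rad) and "tvec" (3), from world to camera coordinates, as OpenCV has them. Camera axes: x right, y down, z forward; pixel columns grow to the right and rows downward; lengths in m; the calibration is good to about 2 mm. A picture is of the moment at which its call begins. calibration takes no time and is no camera call.
- close_job(): hands the job in; it is judged then, once.
The state is a dict: "time": time; "joint_positions": joint angles; "qd": joint speeds; "joint_torque": joint torques, N m; "position": TCP position; "tool_rot": TCP orientation; "ft_force": force on the tool from outside, world axes, zero at the start; "torque": the same for the moment, N m; "grip_width": opening from 0.0 (shut) to 1.0 (fully open); "grip_force": force on a finger pad.
Only numpy, scipy, OpenCV 4.12 (cv2) and the standard library are available. Lean on these libraries where they do the work, as an engineer would, in place of code of your own. Each camera call takes 0.05 s, during which the arm holds its last target. There are 200 camera calls.

## Working session

There is one attempt and no reset: what is moved stays moved. The work goes in short steps, Python scripts to look and compute and a tool call to move; the robot and the scene stay as the last step left them, time stands still between calls to the robot, and variables do not carry over. Pictures are saved under pics/ and viewed, at most 14 in all, crops included, and the job is handed in when it is done.

Besides the shell and the picture viewer there is one more tool, called as name(argument=value, ...), one argument or row to a line, values as JSON. send_rows: Moves the arm, as the interface text tells. Its arguments: {"type":"object","properties":{"xyz":{"type":"array"},"dr":{"type":"array"},"jaw":{"type":"number"},"grip_force":{"type":"number"}},"required":["xyz","dr"]}

```bash
mkdir -p pics; python3 - <<'E'
from bench import *
import cv2
s=get_state(); print({k:s[k] for k in("time","position","tool_rot","grip_width","ft_force")})
try: print(nose_length)
except Exception as e: print(e)
for n in("side","top"):
    cv2.imwrite(f"pics/{n}0.png",get_image(n)[:,:,::-1]); print(n,calibration(n))
E
```

```text
{'time': 0.0, 'position': array([ 0.16306642, -0.62869436,  0.23848825]), 'tool_rot': array([-3.11451578e+00, -3.97478597e-01,  4.96003501e-04]), 'grip_width': 0.9954095188088316, 'ft_force': array([ 0.52399326,  0.16757003, -0.6624084 ])}
0.017
side {'vfov': 42.170452234887065, 'cx': 324.4121545202844, 'cy': 242.3730536796487, 'rvec': array([ 0.78333719, -2.49624528,  1.22824583]), 'tvec': array([0.42043676, 0.26898394, 0.81762167])}
top {'vfov': 44.41966484730384, 'cx': 325.6243961346343, 'cy': 232.32170561302013, 'rvec': array([ 2.14890127, -2.10443999,  0.15991555]), 'tvec': array([-0.01875649,  0.56053866,  0.96042474])}
```

View pics/top0.png

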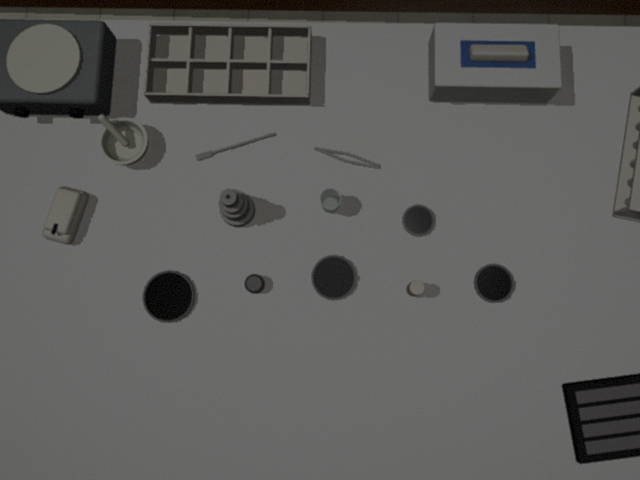

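View pics/side0.png

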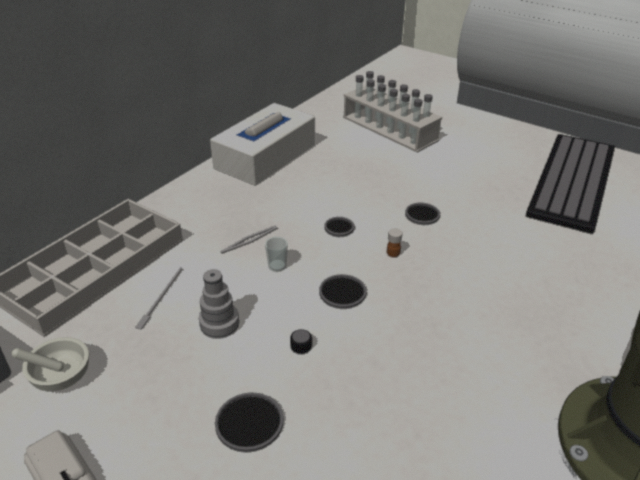

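The top view shows the stack at about (232,207), the beaker at (331,201) and the vial at (416,289). The dishes are at (168,296) base, (333,277) sleeve, (494,283) spacer and (418,220) plunger. A dark loose cylinder, which I'll avoid, is at (255,283). The side view agrees, with the stack at (216,300).

```bash
cat > h.py <<'E'
import numpy as np, cv2
from bench import *
def cam(n):
    c=calibration(n); f=240/np.tan(np.radians(c["vfov"]/2))
    K=np.array([[f,0,c["cx"]],[0,f,c["cy"]],[0,0,1]]); R=cv2.Rodrigues(c["rvec"])[0]
    return K,R,np.array(c["tvec"])
def ray(n,uv,z):
    K,R,t=cam(n); uv=np.atleast_2d(uv); o=-R.T@t
    d=(np.linalg.inv(K)@np.c_[uv,np.ones(len(uv))].T).T@R
    return o+d*((z-o[2])/d[:,2])[:,None]
def proj(n,P):
    K,R,t=cam(n); q=(np.atleast_2d(P)@R.T+t)@K.T; return q[:,:2]/q[:,2:]
def tri(ua,ub):
    A=[]
    for n,uv in(("top",ua),("side",ub)):
        K,R,t=cam(n); P=K@np.c_[R,t]
        A.append(P)
    X=cv2.triangulatePoints(A[0],A[1],np.float64(ua),np.float64(ub)).ravel(); return X[:3]/X[3]
E
python3 - <<'E'
from h import *
im={n:cv2.imread(f"pics/{n}0.png") for n in("top","side")}
for n,thr in(("top",75),("side",60)):
    print(n,"cam",-cam(n)[1].T@cam(n)[2])
    g=cv2.cvtColor(im[n],cv2.COLOR_BGR2GRAY)
    cs,_=cv2.findContours((g<thr).astype(np.uint8),cv2.RETR_EXTERNAL,cv2.CHAIN_APPROX_NONE)
    for c in cs:
        if 150<cv2.contourArea(c)<4000:
            P=ray(n,c[:,0,:].astype(float),.004)
            (x,y),r=cv2.minEnclosingCircle(P[:,:2].astype(np.float32))
            print(n,c[:,0].mean(0).round(1),"xy",round(x,4),round(y,4),"mean",P[:,:2].mean(0).round(4),"d",round(2*r,4))
a=cv2.resize(im["top"][165:245,200:360],None,fx=5,fy=5,interpolation=cv2.INTER_CUBIC)
b=cv2.resize(im["side"][225:345,190:310],None,fx=4.9,fy=4.9,interpolation=cv2.INTER_CUBIC)
cv2.imwrite("pics/a.png",cv2.convertScaleAbs(a,alpha=1.6)); cv2.imwrite("pics/b.png",cv2.convertScaleAbs(b,alpha=1.4))
E
```

```text
top cam [ 0.39387334 -0.02550029  1.03980027]
top [260.6 284. ] xy 0.4741 0.1111 mean [0.4733 0.1064] d 0.048
top [169.8 296.4] xy 0.4494 0.2658 mean [0.4484 0.2658] d 0.0962
top [494.2 283. ] xy 0.484 -0.3041 mean [ 0.4837 -0.3039] d 0.0725
top [334.5 277.6] xy 0.4886 -0.0241 mean [ 0.4875 -0.0236] d 0.0824
top [418.5 220.4] xy 0.593 -0.1722 mean [ 0.593  -0.1719] d 0.0588
top [349.4 205. ] xy 0.6196 -0.0472 mean [ 0.6187 -0.0479] d 0.0403
top [246.8 211.6] xy 0.6088 0.1405 mean [0.603  0.1367] d 0.0949
top [ 77.6 212.3] xy 0.5911 0.4568 mean [0.5961 0.4432] d 0.1111
top [110.  145.6] xy 0.7246 0.3904 mean [0.7222 0.3947] d 0.0659
top [147.1 150.7] xy 0.7185 0.3369 mean [0.7139 0.3252] d 0.0901
top [631.7 177.5] xy 0.6937 -0.5507 mean [ 0.6794 -0.5555] d 0.1835
top [283.5  73.8] xy 0.8596 0.0715 mean [0.8677 0.0794] d 0.0908
top [243.   73.3] xy 0.8585 0.1475 mean [0.8675 0.1554] d 0.0919
top [203.2  73.1] xy 0.8592 0.2227 mean [0.8667 0.2305] d 0.0916
top [497.5  53.9] xy 0.9134 -0.3206 mean [ 0.9136 -0.3209] d 0.1476
top [255.9  89.3] xy 0.8754 0.1691 mean [0.8363 0.1297] d 0.3541
top [496.9  81.2] xy 0.8842 -0.3259 mean [ 0.8594 -0.3181] d 0.2949
top [212.7  45.2] xy 0.8941 0.1868 mean [0.9233 0.2156] d 0.33
side cam [0.08092408 0.63936481 0.70872318]
side [567.4 447.4] xy 0.08 0.0543 mean [0.0839 0.0613] d 0.0995
side [248.3 420.6] xy 0.4513 0.2665 mean [0.4508 0.2676] d 0.0838
side [  2.6 364.9] xy 0.811 0.4006 mean [0.8067 0.3992] d 0.0679
side [300.8 343.9] xy 0.476 0.113 mean [0.4748 0.1152] d 0.0422
side [342.  290.1] xy 0.4909 -0.0245 mean [ 0.4905 -0.0234] d 0.0715
side [338.6 225.3] xy 0.5968 -0.1739 mean [ 0.5966 -0.1735] d 0.0486
side [421.9 212.3] xy 0.4865 -0.3062 mean [ 0.4865 -0.3052] d 0.0597
side [565.7 181. ] xy 0.2807 -0.6151 mean [ 0.2912 -0.5961] d 0.4067
side [548.9  99.1] xy 0.4713 -0.9721 mean [ 0.46   -0.9693] d 0.499
```

View pics/a.png

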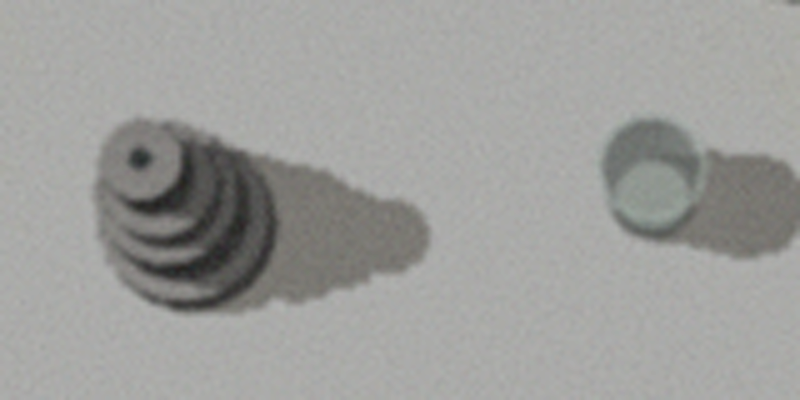

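View pics/b.png

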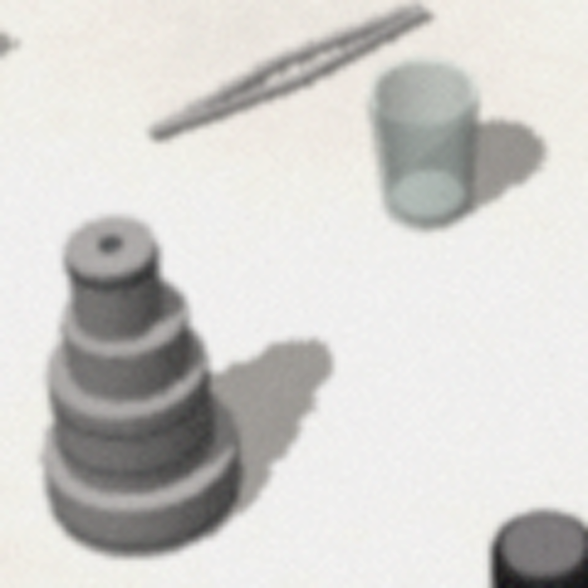

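The crops show the plunger's dark dot at top-view pixel (227.8,196.2) and side-view pixel (212.0,274.4). The parts look slightly off each other's axes, so I'll measure each one again once it is uncovered.

```bash
cat >> h.py <<'E'
from scipy.spatial.transform import Rotation as Ro
def go(p,q=None,yaw=0):
    """shift (mm) and turn in tool axes to reach p with tool x at world azimuth yaw, pointing down"""
    s=get_state(); R=Ro.from_rotvec(s["tool_rot"]); T=Ro.from_euler('z',yaw)*Ro.from_rotvec([np.pi,0,0])
    print("at",np.round(s["position"],4),"shift",(R.inv().apply(np.array(p)-s["position"])*1000).round(1),"turn",(R.inv()*T).as_rotvec().round(3))
E
python3 - <<'E'
from h import *
print("tri",tri((227.8,196.2),(212.05,274.4)).round(4),"top",ray("top",(227.8,196.2),.104).round(4),"side",ray("side",(212.05,274.4),.104).round(4))
p=tri((227.8,196.2),(212.05,274.4))
# midpoints in the side crop compared with axis
for nm,x,z in(("plg",112,.104),("spc",125.5,.076),("slv",129.5,.056),("base",142.5,.022)):
    q=proj("side",[p[0],p[1],z])[0]; print(nm,q.round(1),"meas u",190+(x+.5)/4.9-.5)
print("vial",ray("top",(416,289),.05),"cap",ray("top",(255,283),.02),"beaker",ray("top",(200+650/5,165+190/5),.0))
go([.62,.15,.2])
E
```

```text
tri [0.6081 0.1533 0.1041] top [[0.6079 0.1532 0.104 ]] side [[0.6083 0.1533 0.104 ]]
plg [212.2 274.5] meas u 212.4591836734694
spc [214.  288.5] meas u 215.21428571428572
slv [215.3 298.3] meas u 216.03061224489795
base [217.4 314.3] meas u 218.68367346938774
vial [[ 0.46689155 -0.16074687  0.05      ]] cap [[0.47362252 0.11418186 0.02      ]] beaker [[ 0.62259917 -0.01288937  0.        ]]
at [ 0.163  -0.6288  0.2386] shift [ 637.9 -639.    39.6] turn [-0.002  0.     0.254]
```

send_rows(
  xyz=[
    [10,-10,0],
    [30,-31,0],
    [55,-57,0],
    [81,-83,0],
    [107,-110,0],
    [133,-137,0],
    [159,-164,0],
    [185,-190,0],
    [205,-211,0],
    [215,-221,0],
  ],
  dr=[
    [0,0,0.02],
    [0,0,0.05],
    [0,0,0.08],
    [0,0,0.11],
    [0,0,0.14],
    [0,0,0.17],
    [0,0,0.2],
    [0,0,0.23],
    [0,0,0.254],
    [0,0,0.254],
  ],
  jaw=70,
)

```text
time: 0.93
position: [0.3181, -0.3571, 0.2394]
tool_rot: [-3.141, -0.006, -0.0]
ft_force: [0.5, -1.0, 0.5]
grip_width: 0.803
grip_force: 0.0
```

```bash
python3 -c "
from h import *
go([.608,.153,.2]); print(get_state()['joint_positions'].round(2))"
```

```text
at [ 0.3181 -0.3571  0.2394] shift [ 292.  -508.9   40. ] turn [-0.001 -0.     0.004]
[ 1.06 -0.03 -0.27  1.85 -0.01  1.32 -0.77]
```

send_rows(
  xyz=[
    [5,-9,0],
    [20,-35,0],
    [38,-66,0],
    [57,-99,0],
    [76,-132,0],
    [95,-165,0],
    [114,-199,0],
    [133,-232,0],
    [152,-265,0],
    [171,-298,0],
  ],
  dr=[
    [0,0,0],
    [0,0,0],
    [0,0,0],
    [0,0,0],
    [0,0,0],
    [0,0,0],
    [0,0,0],
    [0,0,0],
    [0,0,0],
    [0,0,0],
  ],
)

```text
time: 1.77
position: [0.4874, -0.0626, 0.2395]
tool_rot: [3.141, -0.003, 0.0]
ft_force: [1.0, -0.5, 0.3]
grip_width: 0.802
grip_force: 0.0
```

send_rows(
  xyz=[
    [18,-32,0],
    [36,-63,0],
    [54,-94,0],
    [72,-125,0],
    [88,-154,0],
    [101,-177,0],
    [111,-194,0],
    [118,-205,10],
    [121,-211,25],
    [121,-211,38],
  ],
  dr=[
    [0,0,0],
    [0,0,0],
    [0,0,0],
    [0,0,0],
    [0,0,0],
    [0,0,0],
    [0,0,0],
    [0,0,0],
    [0,0,0],
    [0,0,0],
  ],
)

```text
time: 2.6
position: [0.6079, 0.1485, 0.1995]
tool_rot: [-3.141, -0.002, 0.002]
ft_force: [-0.6, -0.8, -0.6]
grip_width: 0.803
grip_force: 0.0
```

```bash
python3 -c "
from h import *
go([.608,.153,.103]); print(get_state()['joint_positions'].round(2))"
```

```text
at [0.6079 0.1485 0.1995] shift [ 0.2 -4.4 96.5] turn [-0.001  0.001  0.001]
[ 0.33  0.39 -0.79  1.55  0.28  1.32 -2.05]
```

send_rows(
  xyz=[
    [0,-2,8],
    [0,-4,22],
    [0,-4,38],
    [0,-4,54],
    [0,-4,70],
    [0,-4,82],
    [0,-4,90],
    [0,-4,94],
    [0,-4,96],
    [0,-4,96],
  ],
  dr=[
    [0,0,0],
    [0,0,0],
    [0,0,0],
    [0,0,0],
    [0,0,0],
    [0,0,0],
    [0,0,0],
    [0,0,0],
    [0,0,0],
    [0,0,0],
  ],
)

```text
time: 3.43
position: [0.608, 0.1516, 0.1056]
tool_rot: [3.142, -0.001, 0.0]
ft_force: [0.3, -0.8, 0.3]
grip_width: 0.805
grip_force: 0.0
```

send_rows(
  xyz=[
    [0,0,0],
    [0,0,0],
    [0,0,0],
    [0,0,0],
    [0,0,0],
    [0,0,0],
    [0,0,0],
    [0,0,0],
    [0,0,0],
    [0,0,0],
  ],
  dr=[
    [0,0,0],
    [0,0,0],
    [0,0,0],
    [0,0,0],
    [0,0,0],
    [0,0,0],
    [0,0,0],
    [0,0,0],
    [0,0,0],
    [0,0,0],
  ],
  jaw=20,
  grip_force=25,
)

```text
time: 4.27
position: [0.6079, 0.1519, 0.1056]
tool_rot: [-3.141, -0.0, -0.0]
ft_force: [-0.4, 0.7, 0.0]
grip_width: 0.308
grip_force: 25.0
```

send_rows(
  xyz=[
    [0,0,-2],
    [0,0,-6],
    [0,0,-14],
    [0,0,-25],
    [0,0,-38],
    [0,0,-50],
    [0,0,-58],
    [0,0,-60],
    [0,0,-60],
    [0,0,-60],
  ],
  dr=[
    [0,0,0],
    [0,0,0],
    [0,0,0],
    [0,0,0],
    [0,0,0],
    [0,0,0],
    [0,0,0],
    [0,0,0],
    [0,0,0],
    [0,0,0],
  ],
)

```text
time: 5.1
position: [0.6077, 0.1515, 0.1654]
tool_rot: [3.141, -0.0, -0.0]
ft_force: [-0.5, -0.1, -0.8]
grip_width: 0.313
grip_force: 25.0
```

```bash
python3 - <<'E'
from h import *
go([.595,-.173,.10])
for n in("top","side"): cv2.imwrite(f"pics/{n}1.png",get_image(n)[:,:,::-1])
a,b=[cv2.imread(f"pics/{n}1.png") for n in("top","side")]
a=cv2.resize(a[160:260,180:300],(720,600),interpolation=cv2.INTER_CUBIC)[:,:400]
b=cv2.resize(b[215:345,160:290],(600,600),interpolation=cv2.INTER_CUBIC)[:,:400]
cv2.imwrite("pics/c1.png",cv2.convertScaleAbs(np.hstack([a,b]),alpha=1.5))
E
```

```text
at [0.6077 0.1515 0.1654] shift [-12.6 324.5  65.5] turn [ 0.  0. -0.]
```

View pics/c1.png

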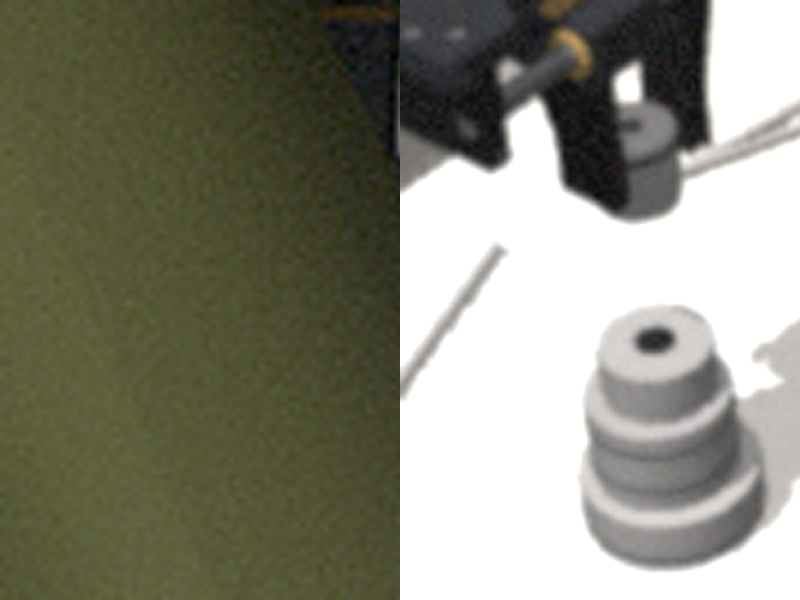

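The side view shows the plunger held upright. The spacer below it has a dark centre dot at crop (654,340), and the arm blocks the top view. I'll carry the plunger to its dish.

send_rows(
  xyz=[
    [0,6,0],
    [-1,22,0],
    [-2,48,0],
    [-4,80,0],
    [-5,114,0],
    [-6,148,0],
    [-8,182,0],
    [-9,216,0],
    [-10,250,0],
    [-12,280,0],
  ],
  dr=[
    [0,0,0],
    [0,0,0],
    [0,0,0],
    [0,0,0],
    [0,0,0],
    [0,0,0],
    [0,0,0],
    [0,0,0],
    [0,0,0],
    [0,0,0],
  ],
)

```text
time: 6.03
position: [0.5951, -0.1317, 0.165]
tool_rot: [3.141, -0.003, -0.001]
ft_force: [-0.0, -0.1, -0.7]
grip_width: 0.313
grip_force: 25.0
```

send_rows(
  xyz=[
    [0,22,0],
    [-1,37,4],
    [-1,44,14],
    [-1,44,30],
    [-1,44,48],
    [-1,44,66],
    [-1,44,84],
    [-1,44,100],
    [-1,44,110],
    [-1,44,114],
  ],
  dr=[
    [0,0,0],
    [0,0,0],
    [0,0,0],
    [0,0,0],
    [0,0,0],
    [0,0,0],
    [0,0,0],
    [0,0,0],
    [0,0,0],
    [0,0,0],
  ],
)

```text
time: 6.87
position: [0.5934, -0.1704, 0.0489]
tool_rot: [-3.139, -0.003, 0.006]
ft_force: [-0.1, 0.2, -1.5]
grip_width: 0.312
grip_force: 25.0
```

```bash
python3 - <<'E'
from h import *
go([.595,-.173,.0326])
for n in("top","side"): cv2.imwrite(f"pics/{n}2.png",get_image(n)[:,:,::-1])
# dark centre spot on spacer top
for n,(x0,x1,y0,y1) in(("top",(215,250,185,225)),("side",(195,235,270,325))):
    g=cv2.cvtColor(cv2.imread(f"pics/{n}2.png"),cv2.COLOR_BGR2GRAY)[y0:y1,x0:x1]
    print(n,g.min(),g.max())
    k,l,st,c=cv2.connectedComponentsWithStats((g<np.percentile(g,50)*.5).astype(np.uint8))
    for i in range(1,k): print(st[i,4],(c[i]+[x0,y0]).round(2),ray(n,c[i]+[x0,y0],.076).round(4))
a,b=[cv2.imread(f"pics/{n}2.png") for n in("top","side")]
a=cv2.resize(a[165:245,200:280],(400,400),interpolation=cv2.INTER_CUBIC)
b=cv2.resize(b[150:250,290:390],(400,400),interpolation=cv2.INTER_CUBIC)
cv2.imwrite("pics/c2.png",cv2.convertScaleAbs(np.hstack([a,b]),alpha=1.4))
E
```

```text
at [ 0.5934 -0.1704  0.0489] shift [ 1.7  2.6 16.3] turn [-0.002  0.004  0.002]
top 17 131
39 [231.08 200.74] [[0.6066 0.1527 0.076 ]]
84 [242.62 213.56] [[0.585  0.1322 0.076 ]]
26 [238.81 210.  ] [[0.591  0.1389 0.076 ]]
10 [246.6 222.1] [[0.5706 0.1249 0.076 ]]
side 27 189
29 [214.93 288.28] [[0.6074 0.1521 0.076 ]]
34 [225.44 297.29] [[0.5811 0.1579 0.076 ]]
1 [222. 302.] [[0.5784 0.1685 0.076 ]]
118 [227.96 313.25] [[0.5556 0.1812 0.076 ]]
1 [234. 324.] [[0.5342 0.1926 0.076 ]]
```

View pics/c2.png

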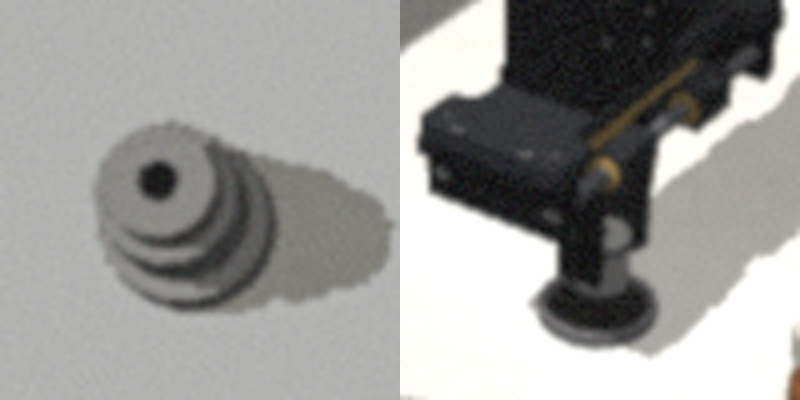

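The spacer's bore is at top (231.1,200.7) and side (214.9,288.3), and both views put it at (0.607, 0.152). The plunger hangs over its dish.

send_rows(
  xyz=[
    [1,1,2],
    [2,2,4],
    [2,2,6],
    [2,2,8],
    [2,2,10],
    [2,2,12],
    [2,2,13.5],
    [2,2,14.5],
    [2,2,15],
    [2,2,15.5],
  ],
  dr=[
    [0,0,0],
    [0,0,0],
    [0,0,0],
    [0,0,0],
    [0,0,0],
    [0,0,0],
    [0,0,0],
    [0,0,0],
    [0,0,0],
    [0,0,0],
  ],
)

```text
time: 7.8
position: [0.5968, -0.1743, 0.036]
tool_rot: [3.142, -0.0, -0.0]
ft_force: [0.3, -1.4, -1.1]
grip_width: 0.313
grip_force: 25.0
```

send_rows(
  xyz=[
    [0,0,0.3],
    [0,0,0.6],
    [0,0,0.8],
    [0,0,0.8],
    [0,0,0.8],
    [0,0,0.8],
    [0,0,0.8],
    [0,0,0.8],
    [0,0,0.8],
    [0,0,0.8],
  ],
  dr=[
    [0,0,0],
    [0,0,0],
    [0,0,0],
    [0,0,0],
    [0,0,0],
    [0,0,0],
    [0,0,0],
    [0,0,0],
    [0,0,0],
    [0,0,0],
  ],
)

```text
time: 8.63
position: [0.5968, -0.1744, 0.0353]
tool_rot: [3.142, -0.0, -0.0]
ft_force: [0.9, 0.6, -2.2]
grip_width: 0.315
grip_force: 25.0
```

send_rows(
  xyz=[
    [0,-1,0.3],
    [-1,-1,0.6],
    [-1,-1,0.9],
    [-1,-1,1.2],
    [-1,-1,1.5],
    [-1,-1,1.8],
    [-1,-1,2.1],
    [-1,-1,2.4],
    [-1,-1,2.4],
    [-1,-1,2.4],
  ],
  dr=[
    [0,0,0],
    [0,0,0],
    [0,0,0],
    [0,0,0],
    [0,0,0],
    [0,0,0],
    [0,0,0],
    [0,0,0],
    [0,0,0],
    [0,0,0],
  ],
)

```text
time: 9.47
position: [0.5958, -0.1734, 0.0328]
tool_rot: [3.142, -0.0, -0.0]
ft_force: [0.2, 0.5, -0.7]
grip_width: 0.313
grip_force: 25.0
```

send_rows(
  xyz=[
    [0,0,0.3],
    [0,0,0.6],
    [0,0,0.9],
    [0,0,1.2],
    [0,0,1.5],
    [0,0,1.5],
    [0,0,1.5],
    [0,0,1.5],
    [0,0,1.5],
    [0,0,1.5],
  ],
  dr=[
    [0,0,0],
    [0,0,0],
    [0,0,0],
    [0,0,0],
    [0,0,0],
    [0,0,0],
    [0,0,0],
    [0,0,0],
    [0,0,0],
    [0,0,0],
  ],
)

```text
time: 10.3
position: [0.596, -0.1734, 0.0326]
tool_rot: [3.141, -0.0, 0.0]
ft_force: [-3.3, 0.3, 7.5]
grip_width: 0.311
grip_force: 25.0
```

send_rows(
  xyz=[
    [0,0,-1],
    [0,0,-1],
    [0,0,-1],
    [0,0,-1],
    [0,0,-1],
    [0,0,-1],
    [0,0,-1],
    [0,0,-1],
    [0,0,-1],
    [0,0,-1],
  ],
  dr=[
    [0,0,0],
    [0,0,0],
    [0,0,0],
    [0,0,0],
    [0,0,0],
    [0,0,0],
    [0,0,0],
    [0,0,0],
    [0,0,0],
    [0,0,0],
  ],
  jaw=48,
)

```text
time: 11.13
position: [0.5958, -0.1734, 0.0323]
tool_rot: [3.141, -0.0, -0.0]
ft_force: [0.1, 0.7, -0.2]
grip_width: 0.555
grip_force: 0.0
```

send_rows(
  xyz=[
    [0,0,-5],
    [0,0,-20],
    [0,0,-45],
    [0,0,-75],
    [0,0,-100],
    [0,-10,-120],
    [1,-30,-130],
    [1,-58,-130],
    [2,-90,-130],
    [3,-124,-130],
  ],
  dr=[
    [0,0,0],
    [0,0,0],
    [0,0,0],
    [0,0,0],
    [0,0,0],
    [0,0,0],
    [0,0,0],
    [0,0,0],
    [0,0,0],
    [0,0,0],
  ],
)

```text
time: 11.97
position: [0.5993, -0.0491, 0.1644]
tool_rot: [3.14, -0.004, 0.004]
ft_force: [0.9, 1.0, -0.9]
grip_width: 0.552
grip_force: 0.0
```

send_rows(
  xyz=[
    [1,-34,0],
    [2,-68,0],
    [3,-102,0],
    [4,-132,0],
    [5,-158,0],
    [6,-178,0],
    [7,-192,0],
    [8,-199,0],
    [8,-201,0],
    [8,-201,0],
  ],
  dr=[
    [0,0,0],
    [0,0,0],
    [0,0,0],
    [0,0,0],
    [0,0,0],
    [0,0,0],
    [0,0,0],
    [0,0,0],
    [0,0,0],
    [0,0,0],
  ],
  jaw=70,
)

```text
time: 12.8
position: [0.6071, 0.1515, 0.163]
tool_rot: [3.141, 0.0, 0.001]
ft_force: [-0.4, 0.2, 0.2]
grip_width: 0.802
grip_force: 0.0
```

```bash
python3 - <<'E'
from h import *
go([.607,.1524,.083])
for n in("top","side"): cv2.imwrite(f"pics/{n}3.png",get_image(n)[:,:,::-1])
a,b=[cv2.imread(f"pics/{n}3.png") for n in("top","side")]
a=cv2.resize(a[180:260,378:458],(400,400),interpolation=cv2.INTER_CUBIC)
b=cv2.resize(b[185:265,300:380],(400,400),interpolation=cv2.INTER_CUBIC)
cv2.imwrite("pics/c3.png",cv2.convertScaleAbs(np.hstack([a,b]),alpha=1.4))
E
```

```text
at [0.6071 0.1515 0.163 ] shift [-0.1 -0.9 80. ] turn [ 0.    -0.001  0.   ]
```

View pics/c3.png

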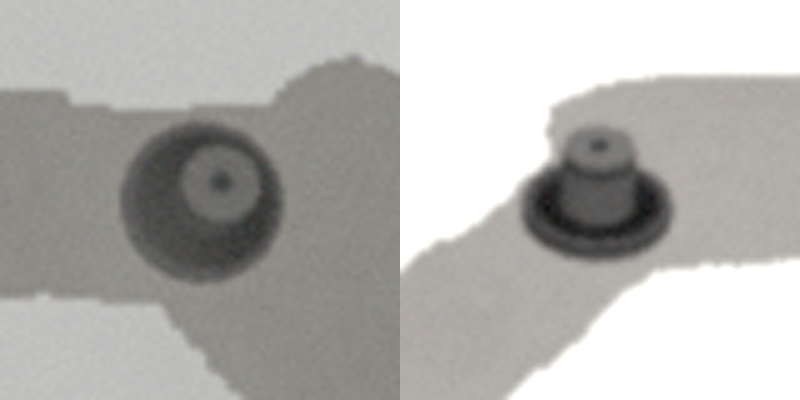

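The plunger stands upright in its dish, with its dot at about top (421.8,215.8). The spacer is next.

send_rows(
  xyz=[
    [0,-1,6],
    [0,-1,18],
    [0,-1,32],
    [0,-1,46],
    [0,-1,58],
    [0,-1,68],
    [0,-1,75],
    [0,-1,78],
    [0,-1,80],
    [0,-1,80],
  ],
  dr=[
    [0,0,0],
    [0,0,0],
    [0,0,0],
    [0,0,0],
    [0,0,0],
    [0,0,0],
    [0,0,0],
    [0,0,0],
    [0,0,0],
    [0,0,0],
  ],
)

```text
time: 13.73
position: [0.607, 0.1528, 0.0822]
tool_rot: [-3.142, -0.0, 0.0]
ft_force: [0.4, -0.3, 1.6]
grip_width: 0.808
grip_force: 0.0
```

send_rows(
  xyz=[
    [0,0,0],
    [0,0,0],
    [0,0,0],
    [0,0,0],
    [0,0,0],
    [0,0,0],
    [0,0,0],
    [0,0,0],
    [0,0,0],
    [0,0,0],
  ],
  dr=[
    [0,0,0],
    [0,0,0],
    [0,0,0],
    [0,0,0],
    [0,0,0],
    [0,0,0],
    [0,0,0],
    [0,0,0],
    [0,0,0],
    [0,0,0],
  ],
  jaw=30,
  grip_force=30,
)

```text
time: 14.57
position: [0.607, 0.1527, 0.0825]
tool_rot: [3.142, -0.0, 0.0]
ft_force: [-0.8, 0.2, 2.5]
grip_width: 0.438
grip_force: 30.0
```

send_rows(
  xyz=[
    [0,0,-2],
    [0,0,-6],
    [0,0,-14],
    [0,0,-25],
    [0,0,-38],
    [0,0,-52],
    [0,0,-64],
    [0,0,-70],
    [0,0,-70],
    [0,0,-70],
  ],
  dr=[
    [0,0,0],
    [0,0,0],
    [0,0,0],
    [0,0,0],
    [0,0,0],
    [0,0,0],
    [0,0,0],
    [0,0,0],
    [0,0,0],
    [0,0,0],
  ],
)

```text
time: 15.4
position: [0.6071, 0.1526, 0.1528]
tool_rot: [3.141, -0.001, 0.001]
ft_force: [0.3, -0.8, -1.5]
grip_width: 0.438
grip_force: 30.0
```

```bash
python3 - <<'E'
from h import *
print(ray("top",(421.8,215.8),.031)); go([.485,-.305,.15])
E
```

```text
[[ 0.59597156 -0.17386161  0.031     ]]
at [0.6071 0.1526 0.1528] shift [-121.9  457.6    2.8] turn [ 0.    -0.001 -0.   ]
```

send_rows(
  xyz=[
    [-1,6,0],
    [-6,22,0],
    [-13,48,0],
    [-21,80,0],
    [-30,114,0],
    [-39,148,0],
    [-48,182,0],
    [-57,216,0],
    [-66,250,0],
    [-76,284,0],
  ],
  dr=[
    [0,0,0],
    [0,0,0],
    [0,0,0],
    [0,0,0],
    [0,0,0],
    [0,0,0],
    [0,0,0],
    [0,0,0],
    [0,0,0],
    [0,0,0],
  ],
)

```text
time: 16.23
position: [0.5293, -0.1334, 0.1515]
tool_rot: [-3.142, 0.001, 0.002]
ft_force: [0.6, -0.8, -1.8]
grip_width: 0.435
grip_force: 30.0
```

send_rows(
  xyz=[
    [-9,34,0],
    [-18,68,0],
    [-27,102,0],
    [-36,132,0],
    [-42,154,0],
    [-45,168,5],
    [-46,174,15],
    [-46,174,30],
    [-46,174,48],
    [-46,174,62],
  ],
  dr=[
    [0,0,0],
    [0,0,0],
    [0,0,0],
    [0,0,0],
    [0,0,0],
    [0,0,0],
    [0,0,0],
    [0,0,0],
    [0,0,0],
    [0,0,0],
  ],
)

```text
time: 17.07
position: [0.4846, -0.303, 0.0879]
tool_rot: [-3.139, -0.003, 0.002]
ft_force: [0.4, -0.4, -3.0]
grip_width: 0.438
grip_force: 30.0
```

send_rows(
  xyz=[
    [0,0,12],
    [0,0,22],
    [0,0,30],
    [0,0,36],
    [0,0,40],
    [0,0,43],
    [0,0,45],
    [0,0,45],
    [0,0,45],
    [0,0,45],
  ],
  dr=[
    [0,0,0],
    [0,0,0],
    [0,0,0],
    [0,0,0],
    [0,0,0],
    [0,0,0],
    [0,0,0],
    [0,0,0],
    [0,0,0],
    [0,0,0],
  ],
)

```text
time: 17.9
position: [0.4851, -0.3056, 0.0458]
tool_rot: [3.141, -0.0, 0.001]
ft_force: [0.3, 0.4, -0.4]
grip_width: 0.436
grip_force: 30.0
```

```bash
python3 - <<'E'
from h import *
go([.485,-.305,.0295])
for n in("top","side"): cv2.imwrite(f"pics/{n}4.png",get_image(n)[:,:,::-1])
for n,(x0,x1,y0,y1) in(("top",(215,255,185,230)),("side",(195,240,275,335))):
    g=cv2.cvtColor(cv2.imread(f"pics/{n}4.png"),cv2.COLOR_BGR2GRAY)[y0:y1,x0:x1]
    k,l,st,c=cv2.connectedComponentsWithStats((g<np.percentile(g,50)*.45).astype(np.uint8))
    for i in range(1,k):
        if st[i,4]>8: print(n,st[i,4],(c[i]+[x0,y0]).round(2),ray(n,c[i]+[x0,y0],.056).round(4))
E
```

```text
at [ 0.4851 -0.3056  0.0458] shift [-0.2 -0.6 16.3] turn [ 0.001 -0.001 -0.   ]
top 33 [232.55 202.97] [[0.6072 0.1536 0.056 ]]
top 61 [242.26 214.38] [[0.5876 0.136  0.056 ]]
top 10 [249.1 219.9] [[0.5782 0.1239 0.056 ]]
side 27 [215.3  298.33] [[0.608  0.1534 0.056 ]]
side 60 [229.38 311.68] [[0.5711 0.163  0.056 ]]
side 15 [234.93 327.33] [[0.543  0.1828 0.056 ]]
```

send_rows(
  xyz=[
    [0,0,3],
    [0,0,6],
    [0,0,9],
    [0,0,11],
    [0,0,12],
    [0,0,13],
    [0,0,14],
    [0,0,14.5],
    [0,0,15],
    [0,0,15],
  ],
  dr=[
    [0,0,0],
    [0,0,0],
    [0,0,0],
    [0,0,0],
    [0,0,0],
    [0,0,0],
    [0,0,0],
    [0,0,0],
    [0,0,0],
    [0,0,0],
  ],
)

```text
time: 18.83
position: [0.4848, -0.3053, 0.0303]
tool_rot: [3.142, -0.0, -0.0]
ft_force: [-0.0, -0.0, -2.1]
grip_width: 0.438
grip_force: 30.0
```

send_rows(
  xyz=[
    [0,0,0.3],
    [0,0,0.6],
    [0,0,0.9],
    [0,0,1.2],
    [0,0,1.5],
    [0,0,1.8],
    [0,0,2],
    [0,0,2],
    [0,0,2],
    [0,0,2],
  ],
  dr=[
    [0,0,0],
    [0,0,0],
    [0,0,0],
    [0,0,0],
    [0,0,0],
    [0,0,0],
    [0,0,0],
    [0,0,0],
    [0,0,0],
    [0,0,0],
  ],
)

```text
time: 19.67
position: [0.4849, -0.3054, 0.0294]
tool_rot: [3.141, -0.0, -0.001]
ft_force: [-3.1, 1.8, 6.9]
grip_width: 0.435
grip_force: 30.0
```

send_rows(
  xyz=[
    [0,0,-1],
    [0,0,-1],
    [0,0,-1],
    [0,0,-1],
    [0,0,-1],
    [0,0,-1],
    [0,0,-1],
    [0,0,-1],
    [0,0,-1],
    [0,0,-1],
  ],
  dr=[
    [0,0,0],
    [0,0,0],
    [0,0,0],
    [0,0,0],
    [0,0,0],
    [0,0,0],
    [0,0,0],
    [0,0,0],
    [0,0,0],
    [0,0,0],
  ],
  jaw=58,
)

```text
time: 20.5
position: [0.4848, -0.3053, 0.0293]
tool_rot: [3.142, -0.0, -0.0]
ft_force: [-0.2, 0.5, -0.1]
grip_width: 0.664
grip_force: 0.0
```

send_rows(
  xyz=[
    [0,0,-5],
    [0,0,-20],
    [0,0,-45],
    [0,0,-75],
    [0,0,-100],
    [3,-10,-115],
    [8,-30,-120],
    [15,-58,-120],
    [24,-90,-120],
    [33,-124,-120],
  ],
  dr=[
    [0,0,0],
    [0,0,0],
    [0,0,0],
    [0,0,0],
    [0,0,0],
    [0,0,0],
    [0,0,0],
    [0,0,0],
    [0,0,0],
    [0,0,0],
  ],
)

```text
time: 21.33
position: [0.518, -0.181, 0.1501]
tool_rot: [3.14, -0.004, 0.001]
ft_force: [0.0, -0.7, 0.4]
grip_width: 0.667
grip_force: 0.0
```

send_rows(
  xyz=[
    [9,-34,0],
    [18,-68,0],
    [27,-102,0],
    [36,-136,0],
    [45,-170,0],
    [54,-204,0],
    [63,-238,0],
    [72,-270,0],
    [79,-298,0],
    [85,-320,0],
  ],
  dr=[
    [0,0,0],
    [0,0,0],
    [0,0,0],
    [0,0,0],
    [0,0,0],
    [0,0,0],
    [0,0,0],
    [0,0,0],
    [0,0,0],
    [0,0,0],
  ],
  jaw=78,
)

```text
time: 22.17
position: [0.6029, 0.142, 0.1499]
tool_rot: [-3.14, -0.004, -0.001]
ft_force: [-0.3, -0.0, -1.0]
grip_width: 0.897
grip_force: 0.0
```

send_rows(
  xyz=[
    [3,-10,0],
    [4,-14,0],
    [4,-14,0],
    [4,-14,0],
    [4,-14,0],
    [4,-14,0],
    [4,-14,0],
    [4,-14,0],
    [4,-14,0],
    [4,-14,0],
  ],
  dr=[
    [0,0,0],
    [0,0,0],
    [0,0,0],
    [0,0,0],
    [0,0,0],
    [0,0,0],
    [0,0,0],
    [0,0,0],
    [0,0,0],
    [0,0,0],
  ],
)

```text
time: 23.0
position: [0.6069, 0.1524, 0.1494]
tool_rot: [3.141, -0.001, 0.0]
ft_force: [0.2, -0.7, -1.2]
grip_width: 0.897
grip_force: 0.0
```

```bash
python3 - <<'E'
from h import *
go([.6075,.1535,.052])
for n in("top","side"): cv2.imwrite(f"pics/{n}5.png",get_image(n)[:,:,::-1])
for n,(x0,x1,y0,y1) in(("top",(478,512,265,300)),("side",(400,445,190,225))):
    g=cv2.cvtColor(cv2.imread(f"pics/{n}5.png"),cv2.COLOR_BGR2GRAY)[y0:y1,x0:x1]
    k,l,st,c=cv2.connectedComponentsWithStats((g<45).astype(np.uint8))
    for i in range(1,k):
        if st[i,4]>5: print(n,st[i,4],(c[i]+[x0,y0]).round(2),ray(n,c[i]+[x0,y0],.023).round(4))
a,b=[cv2.imread(f"pics/{n}5.png") for n in("top","side")]
a=cv2.resize(a[243:323,454:534],(400,400),interpolation=cv2.INTER_CUBIC)
b=cv2.resize(b[170:250,380:460],(400,400),interpolation=cv2.INTER_CUBIC)
cv2.imwrite("pics/c5.png",cv2.convertScaleAbs(np.hstack([a,b]),alpha=1.4))
E
```

```text
at [0.6069 0.1524 0.1494] shift [ 0.6 -1.1 97.4] turn [ 0.    -0.    -0.001]
top 553 [491.56 283.3 ] [[ 0.4814 -0.2943  0.023 ]]
top 43 [498.12 281.88] [[ 0.4841 -0.3056  0.023 ]]
side 11 [423.91 204.36] [[ 0.4848 -0.3062  0.023 ]]
side 148 [421.06 214.56] [[ 0.4732 -0.272   0.023 ]]
```

View pics/c5.png

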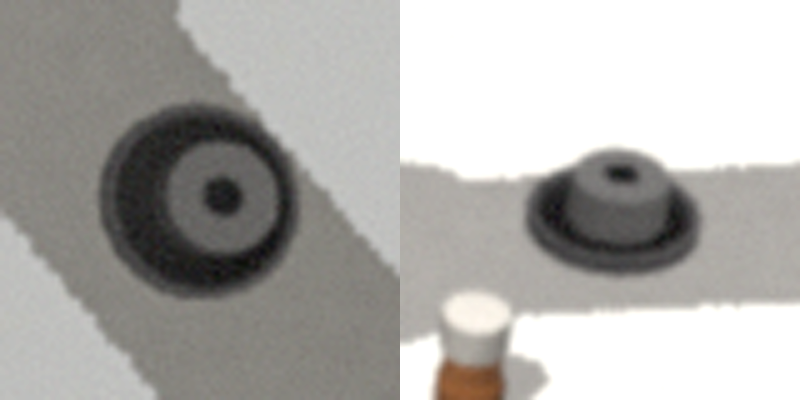

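The spacer stands upright in its dish, with its bore at top (498.1,281.9) and side (423.9,204.4), which is (0.4845,-0.306). The sleeve is next.

send_rows(
  xyz=[
    [0,-1,8],
    [0,-1,22],
    [0,-1,38],
    [0,-1,54],
    [0,-1,70],
    [0,-1,82],
    [0,-1,90],
    [0,-1,94],
    [0,-1,96],
    [0,-1,97],
  ],
  dr=[
    [0,0,0],
    [0,0,0],
    [0,0,0],
    [0,0,0],
    [0,0,0],
    [0,0,0],
    [0,0,0],
    [0,0,0],
    [0,0,0],
    [0,0,0],
  ],
)

```text
time: 23.93
position: [0.6071, 0.1538, 0.0524]
tool_rot: [-3.141, 0.0, -0.001]
ft_force: [-0.1, -0.8, -0.6]
grip_width: 0.9
grip_force: 0.0
```

send_rows(
  xyz=[
    [0,0,0],
    [0,0,0],
    [0,0,0],
    [0,0,0],
    [0,0,0],
    [0,0,0],
    [0,0,0],
    [0,0,0],
    [0,0,0],
    [0,0,0],
  ],
  dr=[
    [0,0,0],
    [0,0,0],
    [0,0,0],
    [0,0,0],
    [0,0,0],
    [0,0,0],
    [0,0,0],
    [0,0,0],
    [0,0,0],
    [0,0,0],
  ],
  jaw=40,
  grip_force=45,
)

```text
time: 24.77
position: [0.6071, 0.1538, 0.0526]
tool_rot: [-3.141, 0.0, -0.001]
ft_force: [-0.2, 0.3, 2.5]
grip_width: 0.564
grip_force: 45.0
```

send_rows(
  xyz=[
    [0,0,-2],
    [0,0,-6],
    [0,0,-14],
    [0,0,-25],
    [0,0,-38],
    [0,0,-52],
    [0,0,-66],
    [0,0,-76],
    [0,0,-80],
    [0,0,-80],
  ],
  dr=[
    [0,0,0],
    [0,0,0],
    [0,0,0],
    [0,0,0],
    [0,0,0],
    [0,0,0],
    [0,0,0],
    [0,0,0],
    [0,0,0],
    [0,0,0],
  ],
)

```text
time: 25.6
position: [0.6078, 0.1539, 0.1342]
tool_rot: [-3.141, 0.0, -0.005]
ft_force: [-0.5, -0.1, -3.7]
grip_width: 0.567
grip_force: 45.0
```

```bash
python3 - <<'E'
from h import *
go([.490,-.0243,.13])
E
```

```text
at [0.6078 0.1539 0.1342] shift [-117.8  178.3    3.8] turn [-0.    -0.003 -0.   ]
```

send_rows(
  xyz=[
    [-3,5,0],
    [-13,20,0],
    [-28,42,0],
    [-45,68,0],
    [-62,94,0],
    [-79,120,0],
    [-95,144,0],
    [-107,162,0],
    [-115,174,0],
    [-118,178,0],
  ],
  dr=[
    [0,0,0],
    [0,0,0],
    [0,0,0],
    [0,0,0],
    [0,0,0],
    [0,0,0],
    [0,0,0],
    [0,0,0],
    [0,0,0],
    [0,0,0],
  ],
)

```text
time: 26.43
position: [0.4863, -0.0276, 0.1312]
tool_rot: [3.139, -0.007, -0.005]
ft_force: [0.4, 0.1, -3.7]
grip_width: 0.566
grip_force: 45.0
```

send_rows(
  xyz=[
    [0,0,5],
    [0,0,16],
    [0,0,30],
    [0,0,45],
    [0,0,58],
    [0,0,70],
    [0,0,79],
    [0,0,85],
    [0,0,87],
    [0,0,87],
  ],
  dr=[
    [0,0,0],
    [0,0,0],
    [0,0,0],
    [0,0,0],
    [0,0,0],
    [0,0,0],
    [0,0,0],
    [0,0,0],
    [0,0,0],
    [0,0,0],
  ],
)

```text
time: 27.27
position: [0.4888, -0.0239, 0.0449]
tool_rot: [-3.141, -0.001, 0.001]
ft_force: [0.3, 0.2, -4.1]
grip_width: 0.567
grip_force: 45.0
```

```bash
python3 - <<'E'
from h import *
go([.490,-.0243,.0336])
for n in("top","side"): cv2.imwrite(f"pics/{n}6.png",get_image(n)[:,:,::-1])
for n,(x0,x1,y0,y1) in(("top",(210,260,185,235)),("side",(190,245,285,345))):
    g=cv2.cvtColor(cv2.imread(f"pics/{n}6.png"),cv2.COLOR_BGR2GRAY)[y0:y1,x0:x1]
    k,l,st,c=cv2.connectedComponentsWithStats((g<np.percentile(g,50)*.45).astype(np.uint8))
    for i in range(1,k):
        if st[i,4]>8: print(n,st[i,4],(c[i]+[x0,y0]).round(2),ray(n,c[i]+[x0,y0],.022).round(4))
E
```

```text
at [ 0.4888 -0.0239  0.0449] shift [ 1.2  0.4 11.3] turn [-0.001  0.001  0.   ]
top 34 [247.76 219.82] [[0.5846 0.1314 0.022 ]]
side 160 [228.53 329.61] [[0.5718 0.1682 0.022 ]]
```

send_rows(
  xyz=[
    [0,0,2],
    [1,0,4],
    [1,0,6],
    [1,0,7],
    [1,0,8],
    [1,0,8.5],
    [1,0,9],
    [1,0,9.5],
    [1,0,10],
    [1,0,10],
  ],
  dr=[
    [0,0,0],
    [0,0,0],
    [0,0,0],
    [0,0,0],
    [0,0,0],
    [0,0,0],
    [0,0,0],
    [0,0,0],
    [0,0,0],
    [0,0,0],
  ],
)

```text
time: 28.2
position: [0.4898, -0.0244, 0.0353]
tool_rot: [3.141, -0.0, -0.0]
ft_force: [-0.4, -0.0, -4.5]
grip_width: 0.563
grip_force: 45.0
```

send_rows(
  xyz=[
    [0,0,0.3],
    [0,0,0.6],
    [0,0,0.9],
    [0,0,1.2],
    [0,0,1.5],
    [0,0,1.8],
    [0,0,2],
    [0,0,2],
    [0,0,2],
    [0,0,2],
  ],
  dr=[
    [0,0,0],
    [0,0,0],
    [0,0,0],
    [0,0,0],
    [0,0,0],
    [0,0,0],
    [0,0,0],
    [0,0,0],
    [0,0,0],
    [0,0,0],
  ],
)

```text
time: 29.03
position: [0.4899, -0.0243, 0.0336]
tool_rot: [3.141, -0.0, -0.0]
ft_force: [-2.3, -0.1, 1.7]
grip_width: 0.563
grip_force: 45.0
```

```bash
python3 - <<'E'
from h import *
a=cv2.resize(cv2.imread("pics/top6.png")[170:250,195:275],(400,400),interpolation=cv2.INTER_CUBIC)
b=cv2.resize(cv2.imread("pics/side6.png")[275:355,175:255],(400,400),interpolation=cv2.INTER_CUBIC)
cv2.imwrite("pics/c6.png",cv2.convertScaleAbs(np.hstack([a,b]),alpha=1.4))
E
```

```text
(no output)
```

View pics/c6.png

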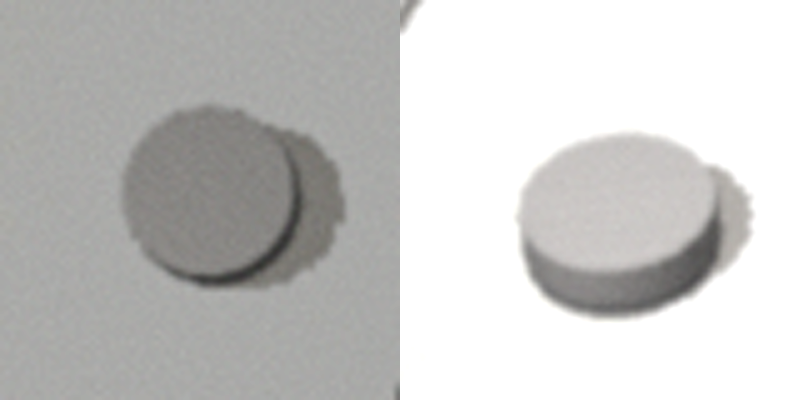

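The base's top face is centred at about top (236.5,207.8) and side (218.5,315.2). It is plain and flat on the bench. I'll release the sleeve now.

send_rows(
  xyz=[
    [0,0,-0.5],
    [0,0,-0.5],
    [0,0,-0.5],
    [0,0,-0.5],
    [0,0,-0.5],
    [0,0,-0.5],
    [0,0,-0.5],
    [0,0,-0.5],
    [0,0,-0.5],
    [0,0,-0.5],
  ],
  dr=[
    [0,0,0],
    [0,0,0],
    [0,0,0],
    [0,0,0],
    [0,0,0],
    [0,0,0],
    [0,0,0],
    [0,0,0],
    [0,0,0],
    [0,0,0],
  ],
  jaw=70,
)

```text
time: 29.87
position: [0.4899, -0.0244, 0.0338]
tool_rot: [3.141, -0.0, 0.0]
ft_force: [-0.5, 0.1, -0.2]
grip_width: 0.804
grip_force: 0.0
```

send_rows(
  xyz=[
    [0,0,-5],
    [0,0,-18],
    [0,0,-38],
    [0,0,-60],
    [0,0,-76],
    [0,0,-80],
    [0,0,-80],
    [0,0,-80],
    [0,0,-80],
    [0,0,-80],
  ],
  dr=[
    [0,0,0],
    [0,0,0],
    [0,0,0],
    [0,0,0],
    [0,0,0],
    [0,0,0],
    [0,0,0],
    [0,0,0],
    [0,0,0],
    [0,0,0],
  ],
)

```text
time: 30.7
position: [0.489, -0.0243, 0.1128]
tool_rot: [-3.141, 0.0, 0.003]
ft_force: [0.3, 0.0, -0.5]
grip_width: 0.804
grip_force: 0.0
```

```bash
python3 - <<'E'
from h import *
p=ray("top",(236.5,207.8),.022)[0]; print(p,ray("side",(218.5,315.2),.022)[0],tri((236.5,207.8),(218.5,315.2)))
go([.607,.154,.027])
print(get_state()['joint_positions'].round(2))
E
```

```text
[0.60593198 0.1523708  0.022     ] [0.60525585 0.15381884 0.022     ] [0.60634389 0.15269725 0.02045285]
at [ 0.489  -0.0243  0.1128] shift [ 118.2 -178.3   85.6] turn [-0.     0.002 -0.   ]
[ 0.73  0.15 -0.78  1.97  0.12  1.07 -1.67]
```

send_rows(
  xyz=[
    [3,-5,0],
    [13,-20,0],
    [28,-42,0],
    [45,-68,0],
    [62,-94,0],
    [79,-120,0],
    [95,-144,0],
    [107,-162,0],
    [114,-173,0],
    [117,-177,0],
  ],
  dr=[
    [0,0,0],
    [0,0,0],
    [0,0,0],
    [0,0,0],
    [0,0,0],
    [0,0,0],
    [0,0,0],
    [0,0,0],
    [0,0,0],
    [0,0,0],
  ],
  jaw=87,
)

```text
time: 31.53
position: [0.6069, 0.1563, 0.1129]
tool_rot: [-3.139, -0.005, 0.002]
ft_force: [0.5, 0.2, 0.4]
grip_width: 0.996
grip_force: 0.0
```

send_rows(
  xyz=[
    [0,0,5],
    [0,0,16],
    [0,0,30],
    [0,0,45],
    [0,0,58],
    [0,0,69],
    [0,0,77],
    [0,0,82],
    [0,0,84],
    [0,0,84],
  ],
  dr=[
    [0,0,0],
    [0,0,0],
    [0,0,0],
    [0,0,0],
    [0,0,0],
    [0,0,0],
    [0,0,0],
    [0,0,0],
    [0,0,0],
    [0,0,0],
  ],
)

```text
time: 32.37
position: [0.6068, 0.1527, 0.0295]
tool_rot: [3.142, -0.0, -0.001]
ft_force: [-0.2, 0.7, -0.1]
grip_width: 0.997
grip_force: 0.0
```

```bash
python3 - <<'E'
from h import *
go([.606,.153,.027]); print(get_state()['ft_force'])
for n in("top","side"): cv2.imwrite(f"pics/{n}7.png",get_image(n)[:,:,::-1])
a=cv2.resize(cv2.imread("pics/top7.png")[237:317,293:373],(400,400),interpolation=cv2.INTER_CUBIC)
b=cv2.resize(cv2.imread("pics/side7.png")[245:325,300:380],(400,400),interpolation=cv2.INTER_CUBIC)
cv2.imwrite("pics/c7.png",cv2.convertScaleAbs(np.hstack([a,b]),alpha=1.4))
E
```

```text
at [0.6068 0.1527 0.0295] shift [-0.8 -0.3  2.5] turn [ 0.  0. -0.]
[-0.20323527  0.71229639 -0.13253084]
```

View pics/c7.png

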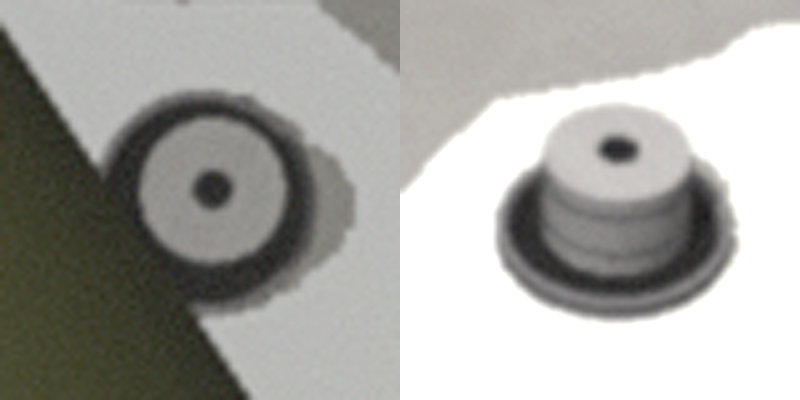

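The sleeve stands upright and centred in its dish, with its bore near the dish centre in both views. I'll grip the base.

send_rows(
  xyz=[
    [-1,0,1],
    [-1,0,2],
    [-1,0,2.5],
    [-1,0,2.5],
    [-1,0,2.5],
    [-1,0,2.5],
    [-1,0,2.5],
    [-1,0,2.5],
    [-1,0,2.5],
    [-1,0,2.5],
  ],
  dr=[
    [0,0,0],
    [0,0,0],
    [0,0,0],
    [0,0,0],
    [0,0,0],
    [0,0,0],
    [0,0,0],
    [0,0,0],
    [0,0,0],
    [0,0,0],
  ],
)

```text
time: 33.3
position: [0.6059, 0.1526, 0.0273]
tool_rot: [3.142, -0.0, -0.0]
ft_force: [-0.7, 0.3, -0.4]
grip_width: 0.999
grip_force: 0.0
```

send_rows(
  xyz=[
    [0,0,0],
    [0,0,0],
    [0,0,0],
    [0,0,0],
    [0,0,0],
    [0,0,0],
    [0,0,0],
    [0,0,0],
    [0,0,0],
    [0,0,0],
  ],
  dr=[
    [0,0,0],
    [0,0,0],
    [0,0,0],
    [0,0,0],
    [0,0,0],
    [0,0,0],
    [0,0,0],
    [0,0,0],
    [0,0,0],
    [0,0,0],
  ],
  jaw=52,
  grip_force=50,
)

```text
time: 34.13
position: [0.6059, 0.1529, 0.0273]
tool_rot: [-3.141, 0.0, -0.0]
ft_force: [0.0, 1.7, -1.0]
grip_width: 0.702
grip_force: 50.0
```

send_rows(
  xyz=[
    [0,0,-2],
    [0,0,-6],
    [0,0,-14],
    [0,0,-25],
    [0,0,-38],
    [0,0,-50],
    [0,0,-58],
    [0,0,-60],
    [0,0,-60],
    [0,0,-60],
  ],
  dr=[
    [0,0,0],
    [0,0,0],
    [0,0,0],
    [0,0,0],
    [0,0,0],
    [0,0,0],
    [0,0,0],
    [0,0,0],
    [0,0,0],
    [0,0,0],
  ],
)

```text
time: 34.97
position: [0.6057, 0.1524, 0.0872]
tool_rot: [3.141, -0.0, -0.0]
ft_force: [0.3, 0.5, -4.1]
grip_width: 0.7
grip_force: 50.0
```

```bash
python3 - <<'E'
from h import *
go([.450,.2662,.09],yaw=.4); print(get_state()['joint_positions'].round(2))
E
```

```text
at [0.6057 0.1524 0.0872] shift [-155.7 -113.8   -2.8] turn [ 0.   0.  -0.4]
[ 0.32  0.5  -0.77  1.67  0.38  1.13 -2.13]
```

send_rows(
  xyz=[
    [-4,-3,0],
    [-16,-12,0],
    [-34,-25,0],
    [-56,-41,0],
    [-80,-58,0],
    [-104,-76,0],
    [-126,-92,0],
    [-143,-104,0],
    [-153,-112,0],
    [-156,-114,0],
  ],
  dr=[
    [0,0,-0.02],
    [0,0,-0.06],
    [0,0,-0.1],
    [0,0,-0.15],
    [0,0,-0.2],
    [0,0,-0.25],
    [0,0,-0.3],
    [0,0,-0.35],
    [0,0,-0.38],
    [0,0,-0.4],
  ],
)

```text
time: 35.8
position: [0.4473, 0.2687, 0.0872]
tool_rot: [3.077, 0.634, -0.001]
ft_force: [0.0, -0.1, -4.2]
grip_width: 0.702
grip_force: 50.0
```

send_rows(
  xyz=[
    [0,0,0],
    [0,0,4],
    [0,0,12],
    [0,0,22],
    [0,0,31],
    [0,0,38],
    [0,0,43],
    [0,0,45],
    [0,0,45],
    [0,0,45],
  ],
  dr=[
    [0,0,0],
    [0,0,0],
    [0,0,0],
    [0,0,0],
    [0,0,0],
    [0,0,0],
    [0,0,0],
    [0,0,0],
    [0,0,0],
    [0,0,0],
  ],
)

```text
time: 36.63
position: [0.45, 0.2669, 0.0424]
tool_rot: [-3.079, -0.624, -0.0]
ft_force: [-0.1, -0.1, -4.0]
grip_width: 0.703
grip_force: 50.0
```

```bash
python3 - <<'E'
from h import *
go([.450,.2662,.0303],yaw=.4)
E
```

```text
at [0.45   0.2669 0.0424] shift [-0.3  0.7 12.1] turn [-0. -0.  0.]
```

send_rows(
  xyz=[
    [0,0.5,2],
    [0,0.5,4],
    [0,0.5,6],
    [0,0.5,7.5],
    [0,0.5,8.5],
    [0,0.5,9.5],
    [0,0.5,10],
    [0,0.5,10.5],
    [0,0.5,11],
    [0,0.5,11],
  ],
  dr=[
    [0,0,0],
    [0,0,0],
    [0,0,0],
    [0,0,0],
    [0,0,0],
    [0,0,0],
    [0,0,0],
    [0,0,0],
    [0,0,0],
    [0,0,0],
  ],
)

```text
time: 37.47
position: [0.4501, 0.2662, 0.0312]
tool_rot: [3.079, 0.624, -0.0]
ft_force: [0.5, -0.2, -3.6]
grip_width: 0.697
grip_force: 50.0
```

send_rows(
  xyz=[
    [0,0,0.3],
    [0,0,0.6],
    [0,0,0.9],
    [0,0,1.2],
    [0,0,1.5],
    [0,0,1.8],
    [0,0,2],
    [0,0,2],
    [0,0,2],
    [0,0,2],
  ],
  dr=[
    [0,0,0],
    [0,0,0],
    [0,0,0],
    [0,0,0],
    [0,0,0],
    [0,0,0],
    [0,0,0],
    [0,0,0],
    [0,0,0],
    [0,0,0],
  ],
)

```text
time: 38.3
position: [0.4502, 0.2662, 0.0302]
tool_rot: [3.078, 0.624, -0.0]
ft_force: [-2.5, -3.5, 7.2]
grip_width: 0.697
grip_force: 50.0
```

Contact. I'll release, retreat and check the whole scene.

send_rows(
  xyz=[
    [0,0,-1],
    [0,0,-1],
    [0,0,-1],
    [0,0,-1],
    [0,0,-1],
    [0,0,-1],
    [0,0,-1],
    [0,0,-1],
    [0,0,-1],
    [0,0,-1],
  ],
  dr=[
    [0,0,0],
    [0,0,0],
    [0,0,0],
    [0,0,0],
    [0,0,0],
    [0,0,0],
    [0,0,0],
    [0,0,0],
    [0,0,0],
    [0,0,0],
  ],
  jaw=82,
)

```text
time: 39.13
position: [0.4501, 0.2662, 0.0303]
tool_rot: [3.079, 0.624, -0.0]
ft_force: [0.2, 1.5, 0.9]
grip_width: 0.945
grip_force: 0.0
```

send_rows(
  xyz=[
    [0,0,-5],
    [0,0,-18],
    [0,0,-38],
    [0,0,-64],
    [0,0,-90],
    [0,0,-110],
    [8,-8,-118],
    [24,-24,-120],
    [44,-44,-120],
    [66,-66,-120],
  ],
  dr=[
    [0,0,0],
    [0,0,0],
    [0,0,0],
    [0,0,0],
    [0,0,0],
    [0,0,0],
    [0,0,0],
    [0,0,0],
    [0,0,0],
    [0,0,0],
  ],
)

```text
time: 39.97
position: [0.4866, 0.3526, 0.1521]
tool_rot: [3.079, 0.62, 0.003]
ft_force: [0.5, 0.5, 0.8]
grip_width: 0.942
grip_force: 0.0
```

send_rows(
  xyz=[
    [20,-20,0],
    [36,-36,0],
    [46,-46,0],
    [50,-50,0],
    [50,-50,0],
    [50,-50,0],
    [50,-50,0],
    [50,-50,0],
    [50,-50,0],
    [50,-50,0],
  ],
  dr=[
    [0,0,0],
    [0,0,0],
    [0,0,0],
    [0,0,0],
    [0,0,0],
    [0,0,0],
    [0,0,0],
    [0,0,0],
    [0,0,0],
    [0,0,0],
  ],
)

```text
time: 40.8
position: [0.512, 0.4174, 0.1505]
tool_rot: [3.079, 0.623, 0.001]
ft_force: [-0.1, 0.5, -0.2]
grip_width: 0.942
grip_force: 0.0
```

```bash
python3 - <<'E'
from h import *
print(get_state()['position'])
for n in("top","side"): cv2.imwrite(f"pics/{n}8.png",get_image(n)[:,:,::-1])
E
```

```text
[0.51202277 0.41740418 0.15053363]
```

View pics/side8.png

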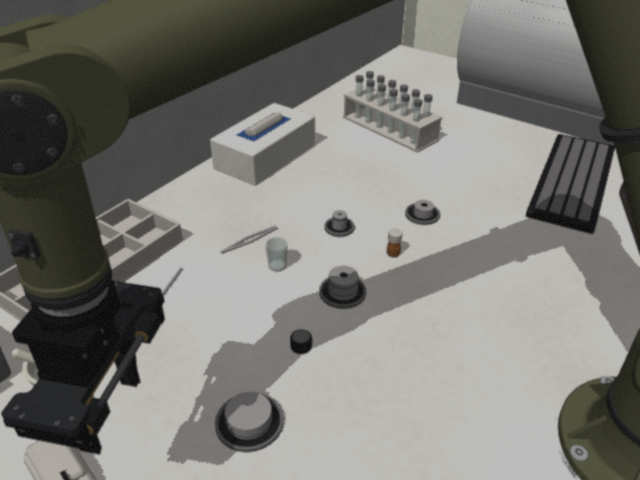

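View pics/top8.png

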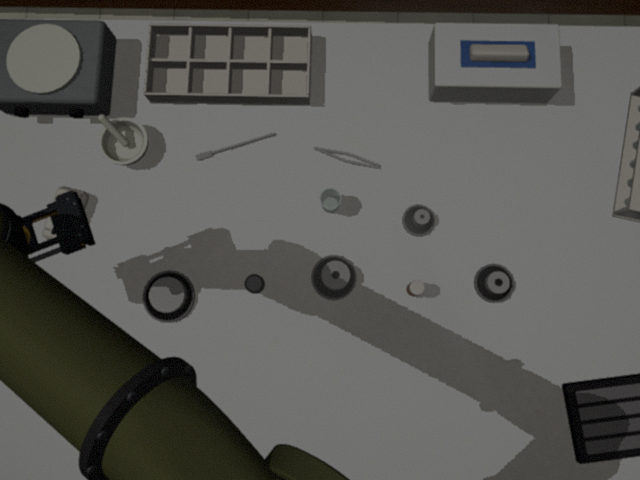

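Both views show all four parts upright and centred in their own dishes: top (169,294), (334,275), (497,282) and (421,217). The vial at (416,289) and the beaker at (331,201) haven't moved, and the arm is clear.

```bash
python3 -c "
from bench import *
print(close_job())"
```

```text
the job is handed in; nothing more can be done
None
```

I handed the job in at about 41 s: all four die parts stand upright in their own dishes, with the vial and beaker undisturbed in the last pictures; `close_job()` gave no verdict.

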